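# Free a jar from the ratchet jar vice

## Robot

A 6-joint arm with a two-finger parallel gripper is mounted at the origin on a cart in front of the work surface, level with it; the furniture and walls round the work are solid. World frame = base frame: x ahead of the robot, y to its left, z up, the work surface at z = 0. Lengths are in mm, angles in rad, forces in N, time in s.
With the tool pointing down it reaches from about 275 to 1000 mm from the base axis. Payload 8.4 kg.
Tool frame: the origin (TCP) lies on the centre line of the jaws, within the pads' length; the fingertips stand 22 mm ahead of it and the grasp point (between the pads) lies 3 mm ahead of it; z points along the fingers, x is the direction in which the jaws open and shut, and the axes are right-handed (so a half turn about z gives the same grasp; the last joint's range is limited). The gripper opens to 85 mm and grips with 20 to 120 N. Pads are 22 mm wide; open, the fingers measure 114 mm over their backs; the gripper's body (76 mm by 85 mm) begins 54 mm behind the grasp point. The pads swing forward as they close: fully open they stand 13 mm farther back than shut.
Start: joints at [-1.126, 0.353, 1.633, -0, 1.155, -0.002], TCP at [270.05, -563.65, 253.281] pointing down, gripper open.
Joint ranges: [-2.63, 2.63], [-0.92, 2.1], [0.06, 2.66], [-1.3, 4.44], [0, 2.69], [-3.02, 3.02]. Speed limits (rad/s): [2.22, 2.22, 2.79, 3.14, 3.14, 3.14].

## Interface

Orientations are given as [roll, pitch, yaw] about the fixed x, y, z axes, in that order (R = Rz(yaw) Ry(pitch) Rx(roll)).
In Python, from rig import status, viewer, job gives the robot as it stands.
- The arm moves only by the tool send_rows, never from a script. Its argument "plan" is a list of rows, each a list of 3 entries, a list of its own where there are three numbers: the shift along the tool's x, y, z in m, then the turn, a rotation vector about the tool's x, y, z in rad, then the opening, from -1 (shut) to 1 (fully open). In form: [[[x, y, z], [rx, ry, rz], jaw], ...]. A call has exactly 5 rows; each row is the pose to reach, as a shift and turn from the pose measured when the call began, along the tool's axes at that moment; what a row does not reach only later rows make up. A row lasts 1/12 s, in which the tool goes at most 41.7 mm and 7.16 degrees, less where a joint would pass 70% of its speed; a pose out of reach is approached as far as the arm can. A call with a gripper value outside its range is refused whole. The fingers move at their own pace and stop on an object; "squeeze" is the grip in N (left out, the last holds). Time passes only in rows, so rows that repeat a pose let the fingers close, or fill a call up. It gives the time, the measured TCP pose, the force and the opening at its end, in the units of the state.
- status.sense(): the state, without advancing time (a new reading comes with each control period).
- viewer.grab_frame(name): name is "scene" or "top" or "wrist"; returns the picture (480x640x3 uint8, red, green, blue); there is no depth.
- viewer.camera_params(name): a dict with "intrinsics" (3x3 intrinsics, pixels), "dist_coeffs" ([k1, k2, p1, p2, k3] as OpenCV has them; the pictures are not rectified), "xyz" and "orientation" of the camera in the world. Camera axes: x right, y down, z forward; pixel columns grow to the right and rows downward; lengths in mm; the calibration is good to about 2 mm. A picture is of the moment at which its call begins: read the wrist's pose just before it. camera_params takes no time and is no camera call; for the wrist camera it gives the pose at the moment of the call.
- job.sign_off(): hands the job in, once; it reports no verdict.
Trained networks look in the newest picture that a camera, given by its name, has taken for a name from the list of things; names that differ only in an ending like _2 or _b are one class to them, and where a whole thing is asked for, a point or a joint stands for the part that bears it (a point fixed in the world has none). Each returns a list of dicts, best first, with "p" (0 to 1); they miss things now and then, are a little off and sometimes report something else, mostly with a low value. They report only what shows in the picture. A call takes as long as a camera call. They do not tell look-alikes from the thing itself.
- viewer.cut_out(label, camera): "mask" (480x640 bool, what is visible of it) and "extent" ([left, top, width, height] in pixels, round what is visible of it).
The state is a dict: "clock": time; "qpos": joint angles; "qvel": joint speeds; "joint_efforts": joint torques, N m; "eef_pos": TCP position; "tcp_rot": TCP orientation; "contact_force": force on the tool from outside, world axes, zero at the start; "wrist_torque": the same for the moment, N m; "opening": opening from 0.0 (shut) to 1.0 (fully open).
Only numpy, scipy, OpenCV 4.12 (cv2) and the standard library are available. Lean on these libraries where they do the work, as an engineer would, in place of code of your own. Each camera call takes 0.05 s, during which the arm holds its last target.

## Task

The jar's lid has been loosened, so open the jar vice to free the jar: press down the red release on the sliding jaw and, keeping it pressed, push the jaw back along its bar, away from the jar, as far as it goes. Then let the release spring up and leave the jar standing in the vice. Only press and push: do not lift or shift the jar or the things beside the vice.

Things in the scene. Friction and masses are not known exactly. Their poses are not given: they have to be found in the camera images.
- jar_vice: Jar vice fixed to the worktop: wooden board 155 x 272 x 16 mm, a grey fixed V jaw at its +y end, a steel bar along y (30 mm before the middle, at x = -30 mm) and a grey sliding jaw on the bar. Origin: centre of the board's underside; z up, y along the bar towards the fixed jaw; the sliding jaw opens along -y. Grey parts reach 72 mm above the worktop, the push plate 108 mm.
- release_top (a point): Centre of the top of the red release cap on the sliding jaw's carriage; it moves with both. Cap 36 mm (vice x) by 34 mm (vice y), flat with three low ribs, top 84 mm above the worktop when up. Between two dark side guards (vice x = 22.5 to 27.5 mm either side of its centre, top 81 mm above the worktop): press it inside them. Axes as the vice.
- release (a joint): How far the red release is pressed down, m: 0 up, 0.008 fully down (hard stop, cap 5 mm proud of the deck). Spring: 2 N at first, 7 N fully down. The pawl is clear of the bar's teeth when more than 5 mm down and springs back in when let go; it may rest up to 4.5 mm down while it stands on a tooth.
- push_plate (a point): On the sliding jaw: face, towards the release, of the grey upright push plate at the -y end of the carriage, 98 mm above the worktop (plate top 108 mm, 54 mm wide in vice x, 9 mm thick). The face is 29 mm from the cap's centre along -y; a fingertip on the cap moving along -y of the vice bears on it and takes the jaw along.
- jaw (a joint): How far the sliding jaw has moved along -y of the vice, m: starts at 0 to 0.012 with the jar clamped, 0.066 at the end stop (fully open). It slides with about 4 N of friction; unless the release is held down the ratchet stops it from opening (after up to 8 mm of play).
- jar_center (a point): Centre (half-way up) of the glass jar with a dark lid in the vice, 59 mm across, 85 mm tall, 0.3 kg, standing on the board at x = +40, y = +60 mm of the vice, held between the V jaw and a black sprung pad on the sliding jaw (pad travel 14 mm).
- green_mug_center (a point): Centre of a green and white mug, 78 mm across, 101 mm tall; bystander, to the right of the vice.
- spice_jar_center (a point): Centre of a spice jar with a white lid, 47 mm across, 98 mm tall; bystander, to the right of the vice, beyond the mug.
Mind the look-alikes: they are no part of the job. What is shaped like the part that bears jar_center but pink or purple is not meant.

How it is judged:
By the outcome, as a careful person would: the job done as asked, in the order asked, and still so for the second after the job is handed in, with the robot touching nothing.
It also fails if it takes over 32 s, if anything falls off the work surface, if the arm or the gripper's body presses on something with over 40 N, if the wrist force passes 120 N, or if a joint passes its speed limit or range.

## Working session

There is one attempt and no reset: what is moved stays moved. The work goes in short steps, Python scripts to look and compute and a tool call to move; the robot and the scene stay as the last step left them, time stands still between calls to the robot, and variables do not carry over. Pictures are saved under pics/ and viewed, and the job is handed in when it is done.

Besides the shell and the picture viewer there is one more tool, called as name(argument=value, ...) on one line, values as JSON. send_rows: Moves the arm, as the interface text tells. Its arguments: {"type":"object","properties":{"plan":{"type":"array"},"squeeze":{"type":"number"}},"required":["plan"]}

```bash
mkdir -p pics; ls
python3 - <<'E'
from rig import status, viewer, job
import cv2
s=status.sense()
for k,v in s.items(): print(k,v)
for n in ("scene","top","wrist"):
    p=viewer.camera_params(n); print(n,p)
    im=viewer.grab_frame(n); cv2.imwrite(f"pics/a_{n}.png",im[:,:,::-1])
E
```

```text
pics
clock 0.0
qpos [-1.12637024e+00  3.53675046e-01  1.63415774e+00  1.31252376e-05
  1.15520087e+00 -2.42335126e-03]
qvel [-9.86312497e-04 -9.31687580e-04  8.66878345e-04  2.38434946e-04
  6.98956245e-04 -5.44432417e-05]
joint_efforts [ 3.42553474e-03 -6.05252266e+01 -3.42072916e+01 -1.12062389e-05
  9.20211605e-03 -7.88765448e-06]
eef_pos [ 269.87134143 -563.22195542  252.53476484]
tcp_rot [-3.14157716e+00  1.44097064e-03 -1.12395218e+00]
contact_force [ 0.65249014  0.01926735 -0.34416487]
wrist_torque [-0.03915721 -0.01888972 -0.05085523]
opening 1.0005041081701695
scene {'intrinsics': array([[540.71625014,   0.        , 330.92187785],
       [  0.        , 540.71625014, 240.91193484],
       [  0.        ,   0.        ,   1.        ]]), 'dist_coeffs': array([-0.05518254,  0.        ,  0.        ,  0.        ,  0.        ]), 'xyz': array([ 715.60641682, -621.28630494, 1049.41472172]), 'orientation': array([-2.46862695,  0.01289451,  0.30742566])}
top {'intrinsics': array([[534.85907658,   0.        , 325.64476733],
       [  0.        , 534.85907658, 247.81662312],
       [  0.        ,   0.        ,   1.        ]]), 'dist_coeffs': array([-0.0965809,  0.       ,  0.       ,  0.       ,  0.       ]), 'xyz': array([ 405.07660058,   98.20699504, 1413.06421165]), 'orientation': array([-3.08371228, -0.01849858, -1.57594775])}
wrist {'intrinsics': array([[368.07414252,   0.        , 317.76852079],
       [  0.        , 368.07414252, 241.32756266],
       [  0.        ,   0.        ,   1.        ]]), 'dist_coeffs': array([-0.0696448,  0.       ,  0.       ,  0.       ,  0.       ]), 'xyz': array([ 333.64266761, -533.67196819,  374.3327451 ]), 'orientation': array([ 2.86520327e+00,  2.18398728e-03, -1.12517367e+00])}
```

View pics/a_scene.png

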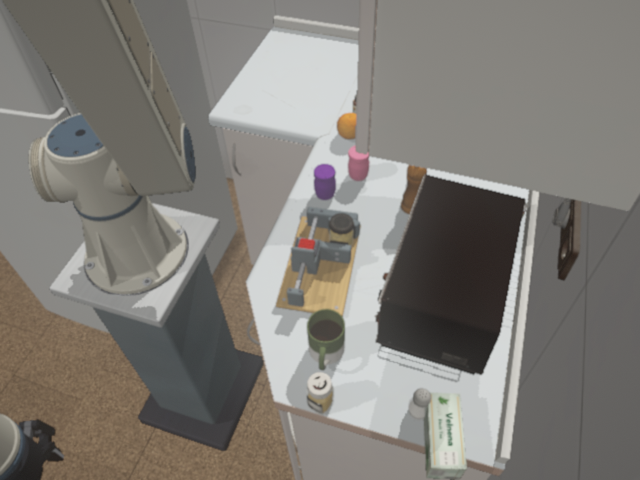

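View pics/a_top.png

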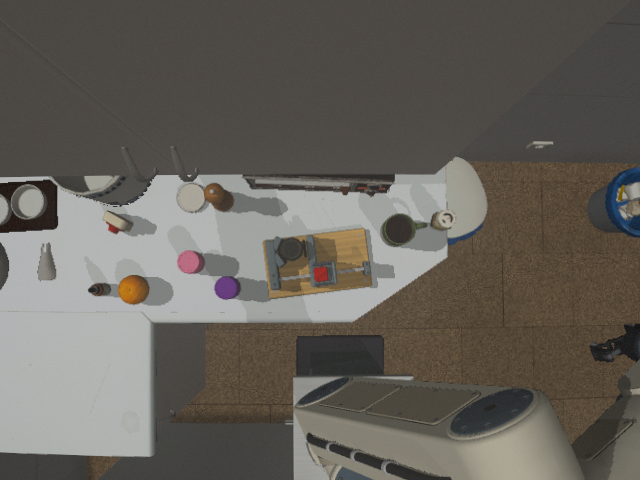

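The scene view shows the vice at about (320,260) with the red release at (307,244). The jar with the dark lid is in it at (341,225), the mug at (326,332) and the spice jar at (319,390). In the top view the release is at (321,273) and the clamped jar at (290,249). The look-alikes are the pink jar at (190,262) and the purple one at (227,288), both outside the vice. The only red cap on a carriage is the one in the vice.

```bash
cat > h.py <<'E'
import numpy as np, cv2
from scipy.spatial.transform import Rotation as R
from rig import status, viewer
def ray(n,uv,p=None):
    p=p or viewer.camera_params(n)
    q=cv2.undistortPoints(np.array([[uv]],float),p['intrinsics'],p['dist_coeffs'])[0,0]
    d=R.from_euler('xyz',p['orientation']).apply([q[0],q[1],1.]); return np.array(p['xyz']),d
def atz(n,uv,z,p=None):
    o,d=ray(n,uv,p); return o+d*(z-o[2])/d[2]
def proj(n,P,p=None):
    p=p or viewer.camera_params(n)
    Rm=R.from_euler('xyz',p['orientation']).as_matrix().T
    return cv2.projectPoints(np.atleast_2d(np.array(P,float)),cv2.Rodrigues(Rm)[0],-Rm@np.array(p['xyz']),p['intrinsics'],p['dist_coeffs'])[0][:,0]
E
python3 - <<'E'
from h import *
for n in ("top","scene"):
    im=viewer.grab_frame(n)
    hsv=cv2.cvtColor(im,cv2.COLOR_RGB2HSV)
    for lab in ("release_top","push_plate","jar_vice","jar_center","green_mug_center","spice_jar_center"):
        r=viewer.cut_out(lab,n)
        for d in r[:2]:
            m=d['mask']; ys,xs=np.nonzero(m)
            print(n,lab,round(d['p'],2),d['extent'],m.sum(),xs.mean().round(1),ys.mean().round(1))
    red=((hsv[...,0]<8)|(hsv[...,0]>172))&(hsv[...,1]>170)&(hsv[...,2]>80)
    k,l,st,c=cv2.connectedComponentsWithStats(red.astype(np.uint8))
    for i in range(1,k):
        if st[i,4]>30: print('red',n,st[i],c[i],atz(n,c[i],84).round(1))
x0,y0,w,h=(240,210,160,110)
im=viewer.grab_frame("top"); cv2.imwrite("pics/b_top.png",cv2.resize(im[y0:y0+h,x0:x0+w,::-1],None,fx=5,fy=5,interpolation=cv2.INTER_CUBIC))
im=viewer.grab_frame("scene"); cv2.imwrite("pics/b_scene.png",cv2.resize(im[195:325,260:380,::-1],None,fx=4.5,fy=4.5,interpolation=cv2.INTER_CUBIC))
E
```

```text
top release_top 0.65 [315.1, 265.7, 12.6, 12.8] 153 320.2 273.4
top push_plate 0.93 [302.3, 233.8, 34.6, 53.1] 871 318.7 265.8
top jar_vice 0.56 [263.9, 228.8, 108.1, 73.7] 5594 318.9 263.9
top jar_vice 0.49 [312.4, 263.7, 15.0, 17.8] 184 320.2 273.5
top jar_center 0.62 [277.7, 240.0, 25.9, 18.8] 438 291.6 248.9
top jar_center 0.59 [212.9, 276.2, 28.2, 20.3] 440 227.3 287.2
top green_mug_center 0.62 [379.2, 213.7, 48.6, 32.2] 909 399.0 229.1
top spice_jar_center 0.84 [429.0, 213.1, 28.8, 20.0] 408 442.1 220.1
top spice_jar_center 0.19 [304.0, 231.9, 34.4, 56.3] 905 318.6 265.4
red top [314 267  14  14 152] [320.32236842 273.83552632] [417.3  86.8  84. ]
scene release_top 0.67 [297.4, 239.3, 18.9, 11.0] 119 306.0 243.0
scene release_top 0.18 [308.8, 373.8, 25.5, 38.6] 896 319.8 393.0
scene push_plate 0.84 [290.2, 238.8, 58.6, 37.2] 1525 317.7 252.8
scene push_plate 0.36 [305.8, 307.7, 41.8, 60.0] 1834 325.4 336.0
scene jar_vice 0.6 [274.6, 206.8, 85.1, 109.5] 5713 317.0 265.9
scene jar_center 0.93 [329.8, 216.2, 23.8, 30.4] 637 340.6 227.5
scene jar_center 0.72 [345.2, 148.9, 24.8, 32.8] 563 357.0 164.9
scene green_mug_center 0.69 [305.9, 309.1, 39.8, 59.4] 1874 325.2 336.3
scene spice_jar_center 0.76 [310.8, 372.4, 21.7, 43.6] 934 319.9 393.0
```

View pics/b_top.png

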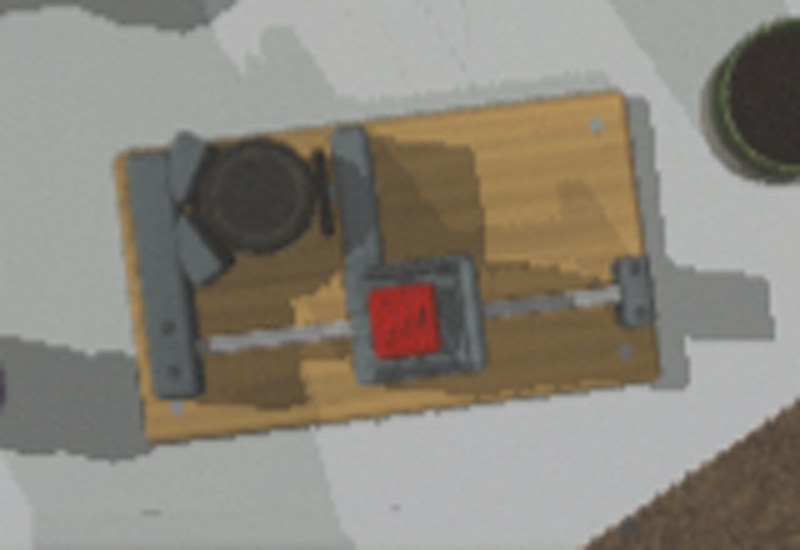

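View pics/b_scene.png

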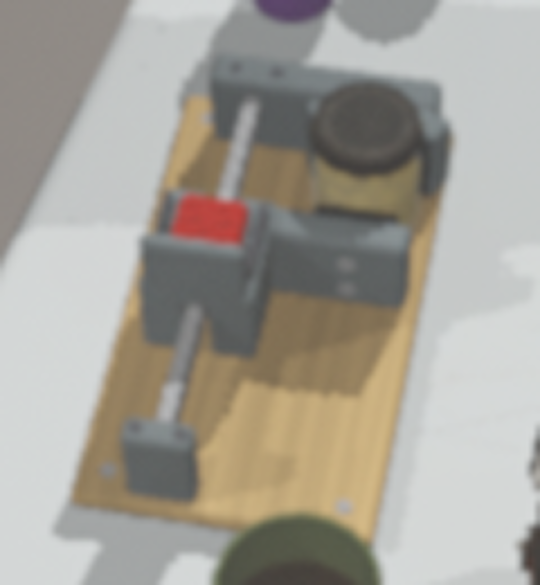

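The crops show one red cap, at about (320.3,273.8) in the full top view, between the guards of the carriage. The push plate is on its right (−y) side. Next I fit the vice pose from the board corners.

Run:
```python
from h import *
from scipy.optimize import least_squares
top=np.array([[115,152],[622,92],[660,378],[150,440]])/5+[240,210]-0.4
sc=np.array([[195,100],[74,503],[372,542],[450,140]])/4.5+[260,195]-0.4
# vice corners: top: upper-left = (+x,+y), upper-right=(+x,-y), lower-right=(-x,-y), lower-left=(-x,+y)
V=np.array([[77.5,136],[77.5,-136],[-77.5,-136],[-77.5,136]])
pt,ps=viewer.camera_params("top"),viewer.camera_params("scene")
def W(q,P): 
    c,s=np.cos(q[2]),np.sin(q[2]); P=np.atleast_2d(P); return np.c_[q[0]+c*P[:,0]-s*P[:,1],q[1]+s*P[:,0]+c*P[:,1],P[:,2]]
V3=np.c_[V,np.full(4,16)]
ft=lambda q:(proj("top",W(q,V3),pt)-top).ravel()
# scene corners order: (-x,+y),(-x,-y),(+x,-y)(partly hidden)
fs=lambda q:(proj("scene",W(q,V3[[3,2]]),ps)-sc[:2]).ravel()
for nm,f in (("top",ft),("scene",fs),("both",lambda q:np.r_[ft(q),fs(q)])):
    r=least_squares(f,[400,90,0]); print(nm,r.x.round(3),np.abs(r.fun).max().round(2))
q=r.x; print("vice",q)
# release from top
hs=(320.32,273.84)
for z in (84,80): 
    P=atz("top",hs,z); c,s=np.cos(q[2]),np.sin(q[2]); d=P[:2]-q[:2]; print(z,P.round(1),"in vice",[c*d[0]+s*d[1],-s*d[0]+c*d[1]])
P=atz("scene",(306.0,243.0),84); d=P[:2]-q[:2]; print("scene",P.round(1),[c*d[0]+s*d[1],-s*d[0]+c*d[1]])
print("jar centre pred",W(q,[[40,60,60]]), proj("top",W(q,[[40,60,101]])),proj("scene",W(q,[[40,60,58]])))
# tri
o1,d1=ray("top",hs);o2,d2=ray("scene",(306.,243.));A=np.c_[d1,-d2];t=np.linalg.lstsq(A,o2-o1,rcond=None)[0];print("tri",o1+d1*t[0],o2+d2*t[1])
```

```text
top [4.47282e+02 9.46200e+01 1.17000e-01] 0.92
scene [4.54412e+02 8.87820e+01 1.16000e-01] 0.42
both [4.49588e+02 9.32430e+01 1.21000e-01] 2.01
vice [4.49588062e+02 9.32426979e+01 1.21142752e-01]
84 [417.3  86.8  84. ] in vice [np.float64(-32.817684651068085), np.float64(-2.5184512584312255)]
80 [417.4  86.7  80. ] in vice [np.float64(-32.78527796528746), np.float64(-2.557051131536743)]
scene [418.4  86.   84. ] [np.float64(-31.8330560203418), np.float64(-3.3932356831080526)]
jar centre pred [[482.04410944 157.63683563  60.        ]] [[291.40495292 247.52807941]] [[341.83704999 233.31499135]]
tri [417.32800551  86.76487235  82.61352638] [417.97262959  87.04060408  82.61709103]
```

```bash
cat >> h.py <<'E'
def rel(target,yaw):
    s=status.sense(); Rc=R.from_euler('xyz',s['tcp_rot'])
    d=Rc.inv().apply(np.array(target)-s['eef_pos'])/1000
    rv=(Rc.inv()*R.from_euler('xyz',[np.pi,0,yaw])).as_rotvec()
    print("clock",round(s['clock'],2),"pos",s['eef_pos'].round(1),"rot",s['tcp_rot'].round(4),"F",s['contact_force'].round(1),"op",round(s['opening'],3))
    print("shift",d.round(4),"turn",rv.round(4))
E
python3 -c "
from h import *
rel([419,77,200],0.12)"
```

```text
clock 0.95 pos [ 270.1 -563.6  253.3] rot [ 3.1416  0.     -1.124 ] F [-0.3  1.5 -0.5] op 1.0
shift [-0.5134 -0.4111  0.0533] turn [-0.     0.    -1.244]
```

send_rows(plan=[[[-0.02,-0.016,0],[0,0,-0.05],0.5],[[-0.05,-0.04,0],[0,0,-0.12],0],[[-0.08,-0.064,0],[0,0,-0.2],-1],[[-0.11,-0.088,0],[0,0,-0.28],-1],[[-0.14,-0.112,0],[0,0,-0.36],-1]], squeeze=20)

```text
clock: 1.37
eef_pos: [310.5, -387.4, 253.2]
tcp_rot: [-3.142, -0.0, -0.761]
contact_force: [1.3, 0.0, -0.3]
opening: 0.302
```

```bash
python3 -c "
from h import *
rel([419,77,200],0.12)"
```

```text
clock 1.37 pos [ 310.5 -387.4  253.2] rot [-3.1415e+00 -1.0000e-04 -7.6070e-01] F [ 1.3  0.  -0.3] op 0.302
shift [-0.2416 -0.4112  0.0532] turn [-0.000e+00 -1.000e-04 -8.807e-01]
```

send_rows(plan=[[[-0.018,-0.031,0],[0,0,-0.07],-1],[[-0.037,-0.062,0],[0,0,-0.14],-1],[[-0.055,-0.094,0],[0,0,-0.21],-1],[[-0.074,-0.126,0],[0,0,-0.28],-1],[[-0.093,-0.158,0],[0,0,-0.35],-1]])

```text
clock: 1.78
eef_pos: [352.1, -207.3, 253.5]
tcp_rot: [-3.142, -0.001, -0.408]
contact_force: [0.6, -0.4, -0.4]
opening: 0.001
```

```bash
python3 -c "
from h import *
rel([419,77,200],0.12)"
```

```text
clock 1.78 pos [ 352.1 -207.3  253.5] rot [-3.1416e+00 -1.0000e-03 -4.0770e-01] F [ 0.6 -0.4 -0.4] op 0.001
shift [-0.0514 -0.2875  0.0534] turn [ 3.000e-04 -9.000e-04 -5.277e-01]
```

send_rows(plan=[[[-0.006,-0.036,0],[0,0,-0.08],-1],[[-0.013,-0.072,0],[0,0,-0.16],-1],[[-0.02,-0.108,0],[0,0,-0.24],-1],[[-0.026,-0.144,0],[0,0,-0.32],-1],[[-0.032,-0.18,0],[0,0,-0.4],-1]])

```text
clock: 2.2
eef_pos: [394.2, -27.6, 253.8]
tcp_rot: [3.141, -0.002, -0.004]
contact_force: [0.9, -0.8, 0.2]
opening: -0.001
```

```bash
python3 -c "
from h import *
rel([419,77,200],0.12)"
```

```text
clock 2.2 pos [394.2 -27.6 253.8] rot [ 3.1411e+00 -2.0000e-03 -3.9000e-03] F [ 0.9 -0.8  0.2] op -0.001
shift [ 0.0243 -0.1047  0.0538] turn [ 0.0006 -0.0019 -0.1239]
```

send_rows(plan=[[[0.008,-0.036,0.01],[0,-0.001,-0.05],-1],[[0.016,-0.072,0.02],[0.001,-0.002,-0.1],-1],[[0.024,-0.1,0.04],[0.001,-0.002,-0.124],-1],[[0.0245,-0.105,0.054],[0.001,-0.002,-0.124],-1],[[0.0245,-0.105,0.054],[0.001,-0.002,-0.124],-1]])

```text
clock: 2.62
eef_pos: [418.0, 78.8, 197.7]
tcp_rot: [-3.141, 0.004, 0.123]
contact_force: [-0.4, -0.3, -0.3]
opening: -0.003
```

Run:
```python
from h import *
rel([419,77,200],0.12)
p=viewer.camera_params("wrist"); im=viewer.grab_frame("wrist"); cv2.imwrite("pics/c_wrist.png",im[:,:,::-1])
im=viewer.grab_frame("top"); cv2.imwrite("pics/c_top.png",im[:,:,::-1])
print(p['xyz'],p['orientation'])
q=[449,93.5,0.119]
hsv=cv2.cvtColor(viewer.grab_frame("wrist"),cv2.COLOR_RGB2HSV)
red=((hsv[...,0]<8)|(hsv[...,0]>172))&(hsv[...,1]>150)&(hsv[...,2]>60)
k,l,st,c=cv2.connectedComponentsWithStats(red.astype(np.uint8))
for i in range(1,k):
    if st[i,4]>100:
        print(st[i],c[i],atz("wrist",c[i],84,p).round(1))
        cn=max(cv2.findContours((l==i).astype(np.uint8),cv2.RETR_EXTERNAL,cv2.CHAIN_APPROX_NONE)[0],key=len)
        b=cv2.boxPoints(cv2.minAreaRect(cn)); print([atz("wrist",x,84,p).round(1) for x in b])
s=status.sense()
print("tip pix",proj("wrist",R.from_euler('xyz',s['tcp_rot']).apply([0,0,22])+s['eef_pos'],p))
```

```text
clock 2.62 pos [418.   78.8 197.7] rot [-3.1412  0.0036  0.1233] F [-0.4 -0.3 -0.3] op -0.003
shift [ 0.0007  0.002  -0.0023] turn [-0.0004  0.0036  0.0033]
[411.30728862 147.33349791 319.44938147] [2.86661288 0.0041523  0.1221366 ]
[ 294  204   52   50 2547] [319.55712603 228.57440126] [418.5  90.1  84. ]
[array([400.1, 104.3,  84. ]), array([432.9, 108.3,  84. ]), array([437.5,  75.5,  84. ]), array([403.6,  71.2,  84. ])]
[569 387  24  32 226] [580.75221239 403.2079646 ] [645.4 -27.3  84. ]
[array([635.5, -34.5,  84. ]), array([636.3, -11.9,  84. ]), array([657.3, -19. ,  84. ]), array([657. , -42.3,  84. ])]
tip pix [[317.40068146 312.19837985]]
```

View pics/c_wrist.png

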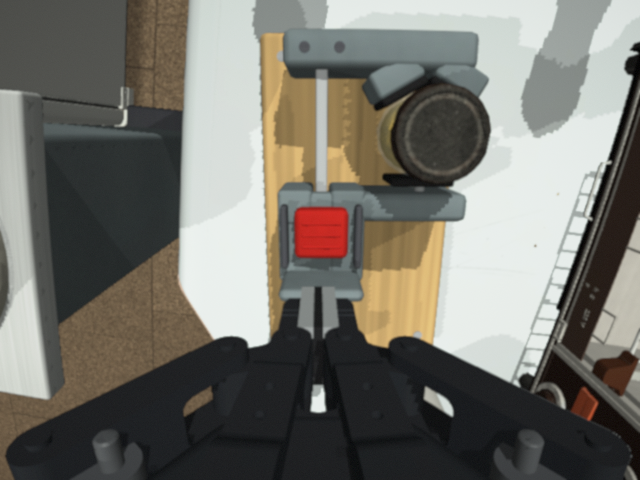

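The wrist view shows the red cap at (320,229) between its guards, with the plate just this side of it and the closed fingers on the same line (u≈317). It puts the cap at (418.5, 90). Top and scene gave y of 86–87, so I take about 88. The next move descends towards the cap's plate-side half.

send_rows(plan=[[[0.001,0,0.02],[0,0.003,0.003],-1],[[0.001,0,0.04],[0,0.003,0.003],-1],[[0.001,0,0.06],[0,0.003,0.003],-1],[[0.001,0,0.074],[0,0.003,0.003],-1],[[0.001,0,0.08],[0,0.003,0.003],-1]])

```text
clock: 3.18
eef_pos: [419.9, 75.8, 119.9]
tcp_rot: [3.142, -0.002, 0.115]
contact_force: [-0.3, -0.4, 0.4]
opening: -0.001
```

Run:
```python
from h import *
rel([419.2,79,106],0.12)
im=viewer.grab_frame("wrist"); cv2.imwrite("pics/d_wrist.png",im[:,:,::-1])
im=viewer.grab_frame("scene"); cv2.imwrite("pics/d_scene.png",cv2.resize(im[195:325,260:380,::-1],None,fx=4.5,fy=4.5,interpolation=cv2.INTER_CUBIC))
```

```text
clock 3.18 pos [419.9  75.8 119.9] rot [ 3.1416e+00 -2.3000e-03  1.1500e-01] F [-0.3 -0.4  0.4] op -0.001
shift [-0.0004 -0.0032  0.0139] turn [ 0.     -0.0023 -0.005 ]
```

View pics/d_wrist.png

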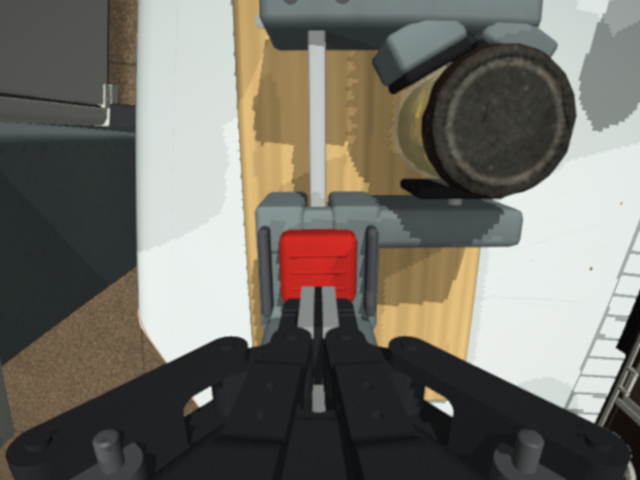

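View pics/d_scene.png

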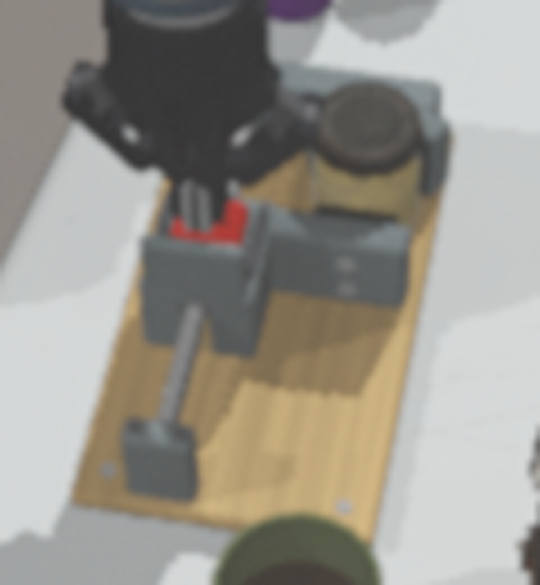

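send_rows(plan=[[[0,-0.002,0.004],[0,-0.002,-0.005],-1],[[0,-0.002,0.008],[0,-0.002,-0.005],-1],[[0,-0.002,0.012],[0,-0.002,-0.005],-1],[[0,-0.002,0.016],[0,-0.002,-0.005],-1],[[0,-0.002,0.018],[0,-0.002,-0.005],-1]])

```text
clock: 3.7
eef_pos: [420.4, 78.2, 102.4]
tcp_rot: [-3.142, -0.001, 0.121]
contact_force: [0.7, -0.6, 4.0]
opening: -0.0
```

Run:
```python
from h import *
rel([419.2,79,98],0.12)
```

```text
clock 3.7 pos [420.4  78.2 102.4] rot [-3.1416e+00 -1.3000e-03  1.2050e-01] F [ 0.7 -0.6  4. ] op -0.0
shift [-0.0011 -0.0009  0.0044] turn [-0.     -0.0013  0.0005]
```

send_rows(plan=[[[0,0,0.002],[0,-0.001,0],-1],[[0,0,0.004],[0,-0.001,0],-1],[[0,0,0.005],[0,-0.001,0],-1],[[0,0,0.006],[0,-0.001,0],-1],[[0,0,0.006],[0,-0.001,0],-1]])

```text
clock: 4.12
eef_pos: [420.5, 78.2, 97.6]
tcp_rot: [3.141, -0.0, 0.121]
contact_force: [-6.8, -1.4, 27.4]
opening: 0.003
```

send_rows(plan=[[[0,0.002,0.0004],[0,0,0],-1],[[0,0.004,0.0004],[0,0,0],-1],[[0,0.006,0.0004],[0,0,0],-1],[[0,0.009,0.0004],[0,0,0],-1],[[0,0.012,0.0004],[0,0,0],-1]])

```text
clock: 4.53
eef_pos: [422.0, 66.5, 97.8]
tcp_rot: [-3.141, -0.0, 0.121]
contact_force: [-4.0, 2.0, 15.4]
opening: -0.0
```

Run:
```python
from h import *
rel([419.2,79,98],0.12)
im=viewer.grab_frame("wrist"); cv2.imwrite("pics/e_wrist.png",im[:,:,::-1])
```

```text
clock 4.53 pos [422.   66.5  97.8] rot [-3.1413 -0.      0.1208] F [-4.   2.  15.4] op -0.0
shift [-0.0012 -0.0128 -0.0002] turn [-0.0003 -0.      0.0008]
```

View pics/e_wrist.png

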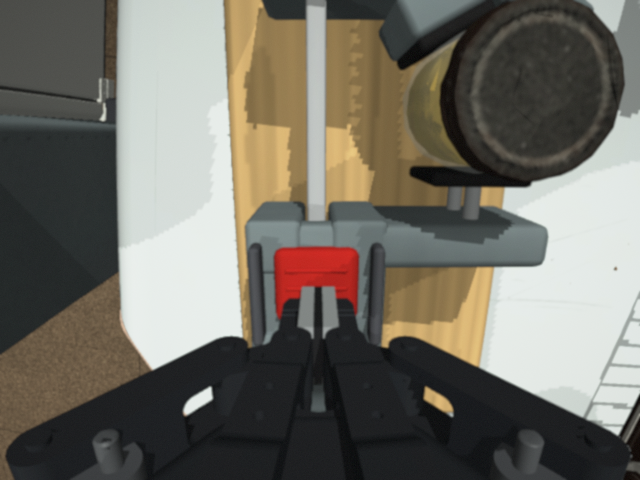

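The jaw is moving: the carriage has left the pad, the pad's rods show at (462,200), and the cap is still down. The push continues.

send_rows(plan=[[[0,0.005,0.0006],[0,0,0],-1],[[0,0.01,0.0006],[0,0,0],-1],[[0,0.015,0.0006],[0,0,0],-1],[[0,0.02,0.0006],[0,0,0],-1],[[0,0.024,0.0006],[0,0,0],-1]])

```text
clock: 5.0
eef_pos: [424.9, 42.6, 97.8]
tcp_rot: [-3.141, 0.0, 0.12]
contact_force: [-4.3, 3.8, 14.8]
opening: -0.002
```

send_rows(plan=[[[0,0.004,0.0006],[0,0,0],-1],[[0,0.008,0.0006],[0,0,0],-1],[[0,0.012,0.0006],[0,0,0],-1],[[0,0.015,0.0006],[0,0,0],-1],[[0,0.018,0.0006],[0,0,0],-1]])

```text
clock: 5.42
eef_pos: [427.0, 25.0, 97.8]
tcp_rot: [-3.14, 0.0, 0.12]
contact_force: [-4.3, 4.2, 15.1]
opening: 0.002
```

Run:
```python
from h import *
rel([419.2,79,98],0.12)
im=viewer.grab_frame("wrist"); cv2.imwrite("pics/f_wrist.png",im[:,:,::-1])
im=viewer.grab_frame("scene"); cv2.imwrite("pics/f_scene.png",cv2.resize(im[195:325,260:380,::-1],None,fx=4.5,fy=4.5,interpolation=cv2.INTER_CUBIC))
```

```text
clock 5.42 pos [427.   25.   97.8] rot [-3.1399e+00  2.0000e-04  1.2000e-01] F [-4.3  4.2 15.1] op 0.002
shift [-0.0013 -0.0546 -0.0001] turn [-0.0017  0.0002 -0.    ]
```

View pics/f_wrist.png

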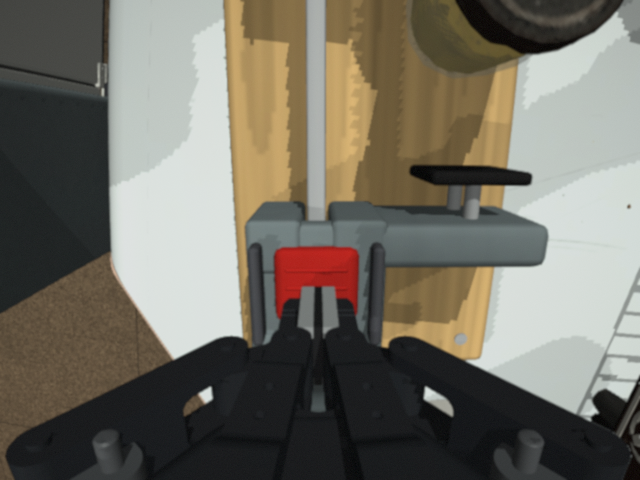

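View pics/f_scene.png

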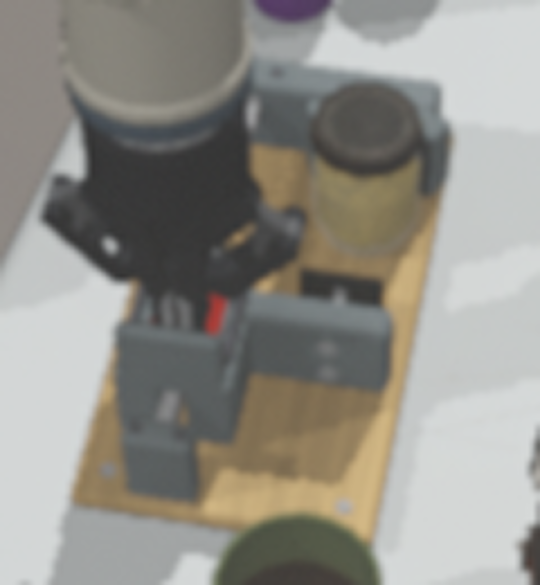

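The jaw is well back, the jar is standing free and the cap is still down. A gap to the end block remains.

send_rows(plan=[[[0,0.003,0.0006],[0,0,0],-1],[[0,0.005,0.0006],[0,0,0],-1],[[0,0.007,0.0006],[0,0,0],-1],[[0,0.009,0.0006],[0,0,0],-1],[[0,0.01,0.0006],[0,0,0],-1]])

```text
clock: 5.93
eef_pos: [428.3, 15.1, 97.8]
tcp_rot: [-3.14, 0.0, 0.12]
contact_force: [-4.2, 3.8, 15.7]
opening: 0.004
```

send_rows(plan=[[[0,0.001,0.0006],[0,0,0],-1],[[0,0.002,0.0006],[0,0,0],-1],[[0,0.003,0.0006],[0,0,0],-1],[[0,0.004,0.0006],[0,0,0],-1],[[0,0.005,0.0006],[0,0,0],-1]])

```text
clock: 6.35
eef_pos: [429.2, 10.9, 97.8]
tcp_rot: [-3.138, -0.001, 0.119]
contact_force: [-2.6, 8.1, 12.1]
opening: 0.003
```

send_rows(plan=[[[0,0.001,0.0006],[0,0,0],-1],[[0,0.0015,0.0006],[0,0,0],-1],[[0,0.002,0.0006],[0,0,0],-1],[[0,0.002,0.0006],[0,0,0],-1],[[0,0.002,0.0006],[0,0,0],-1]])

```text
clock: 6.77
eef_pos: [429.6, 9.9, 97.8]
tcp_rot: [-3.137, -0.001, 0.118]
contact_force: [-3.2, 7.5, 12.7]
opening: 0.001
```

Run:
```python
from h import *
rel([419.2,79,98],0.12)
im=viewer.grab_frame("wrist"); cv2.imwrite("pics/g_wrist.png",im[:,:,::-1])
im=viewer.grab_frame("scene"); cv2.imwrite("pics/g_scene.png",cv2.resize(im[195:325,260:380,::-1],None,fx=4.5,fy=4.5,interpolation=cv2.INTER_CUBIC))
```

```text
clock 6.77 pos [429.6   9.9  97.8] rot [-3.1367e+00 -9.0000e-04  1.1800e-01] F [-3.2  7.5 12.7] op 0.001
shift [-0.0022 -0.0698  0.0001] turn [-0.0049 -0.001  -0.002 ]
```

View pics/g_scene.png

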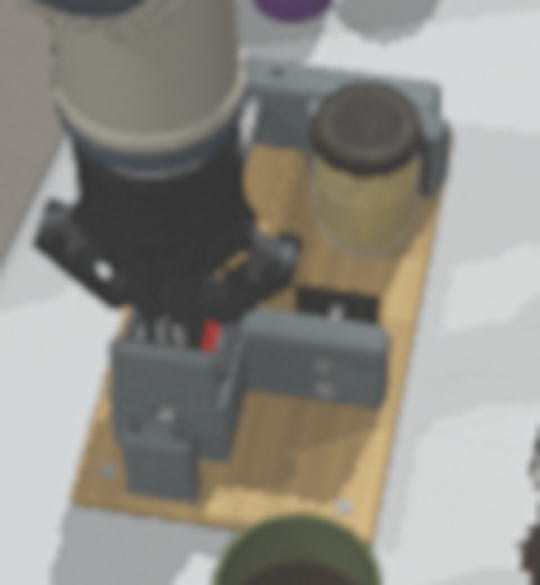

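send_rows(plan=[[[0,0.001,0.0006],[0,0,0],-1],[[0,0.002,0.0006],[0,0,0],-1],[[0,0.003,0.0006],[0,0,0],-1],[[0,0.004,0.0006],[0,0,0],-1],[[0,0.005,0.0006],[0,0,0],-1]])

```text
clock: 7.28
eef_pos: [430.6, 5.8, 97.8]
tcp_rot: [-3.135, -0.002, 0.117]
contact_force: [-2.1, 8.0, 11.6]
opening: 0.001
```

send_rows(plan=[[[0,0.001,0.0006],[-0.003,-0.002,0.003],-1],[[0,0.002,0.0006],[-0.006,-0.002,0.003],-1],[[0,0.003,0.0006],[-0.006,-0.002,0.003],-1],[[0,0.004,0.0006],[-0.006,-0.002,0.003],-1],[[0,0.005,0.0006],[-0.006,-0.002,0.003],-1]])

```text
clock: 7.7
eef_pos: [431.0, 4.3, 97.7]
tcp_rot: [-3.135, -0.0, 0.11]
contact_force: [-4.4, 41.2, 15.5]
opening: 0.0
```

Run:
```python
from h import *
rel([419.2,79,98],0.12)
im=viewer.grab_frame("wrist"); cv2.imwrite("pics/i_wrist.png",im[:,:,::-1])
im=viewer.grab_frame("scene"); cv2.imwrite("pics/i_scene.png",cv2.resize(im[195:325,260:380,::-1],None,fx=4.5,fy=4.5,interpolation=cv2.INTER_CUBIC))
```

```text
clock 7.7 pos [431.    4.3  97.7] rot [-3.1351e+00 -1.0000e-04  1.1040e-01] F [-4.4 41.2 15.5] op 0.0
shift [-0.0035 -0.0755  0.0002] turn [-0.0065 -0.0001 -0.0096]
```

View pics/i_scene.png

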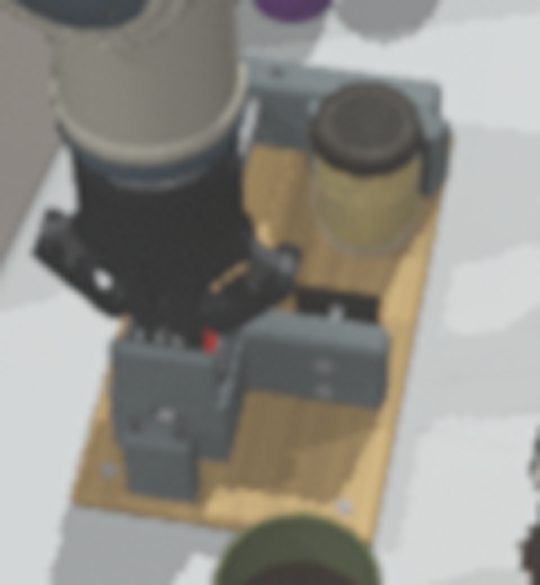

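View pics/i_wrist.png

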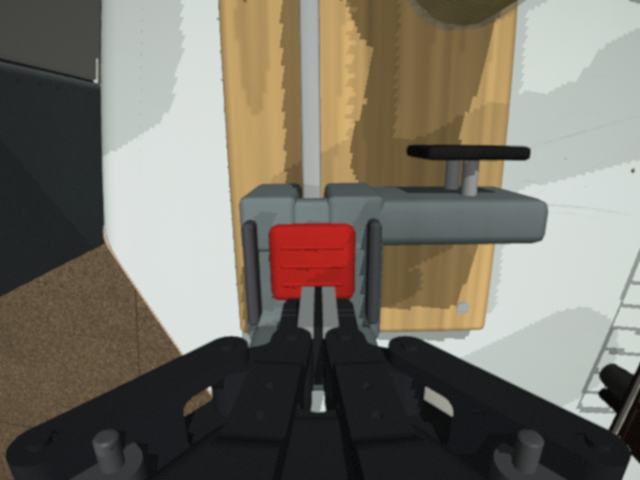

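The force rose to 41 N along y with no further motion, and the jaw looks the same in the last two pictures, with the plate top at row 345. So it is at the end stop, and the finger only slid on over the cap until it met the plate. I relax the push and lift straight up without dragging the jaw back.

send_rows(plan=[[[0,0.0008,-0.001],[0,0,0],-1],[[0,0.0008,-0.004],[0,0,0],-1],[[0,0.0006,-0.009],[0,0,0],-1],[[0,0.0004,-0.016],[0,0,0],-1],[[0,0,-0.025],[0,0,0],-1]])

```text
clock: 8.22
eef_pos: [430.0, 4.6, 122.3]
tcp_rot: [-3.135, 0.002, 0.111]
contact_force: [-1.6, 1.4, -1.8]
opening: 0.003
```

send_rows(plan=[[[0,0,-0.015],[0,0,0],-1],[[0,0,-0.035],[0,0,0],-1],[[0,0,-0.06],[0,0,0],-1],[[0,0,-0.09],[0,0,0],-1],[[0,0,-0.12],[0,0,0],-1]])

```text
clock: 8.63
eef_pos: [429.8, 3.6, 243.6]
tcp_rot: [-3.135, 0.003, 0.111]
contact_force: [1.0, -0.0, -0.9]
opening: 0.003
```

Run:
```python
from h import *
rel([419.2,79,98],0.12)
im=viewer.grab_frame("wrist"); cv2.imwrite("pics/j_wrist.png",im[:,:,::-1])
im=viewer.grab_frame("scene"); cv2.imwrite("pics/j_scene.png",cv2.resize(im[195:325,260:380,::-1],None,fx=4.5,fy=4.5,interpolation=cv2.INTER_CUBIC))
```

```text
clock 8.63 pos [429.8   3.6 243.6] rot [-3.1348e+00  3.0000e-03  1.1100e-01] F [ 1.  -0.  -0.9] op 0.003
shift [-0.0018 -0.0751  0.1462] turn [-0.0068  0.003  -0.0091]
```

View pics/j_scene.png

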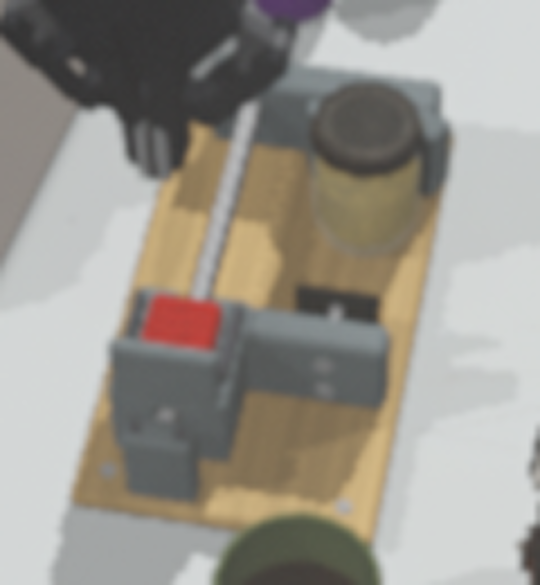

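View pics/j_wrist.png

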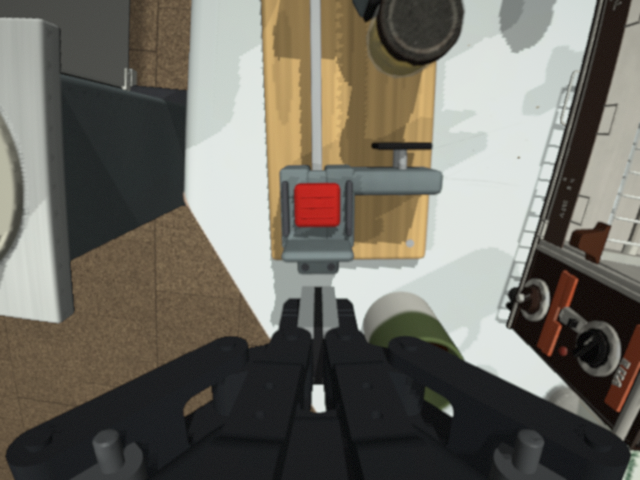

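Run:
```python
from h import *
for n in ("top","scene","wrist"):
    p=viewer.camera_params(n)
    im=viewer.grab_frame(n); 
    if n=="top": cv2.imwrite("pics/k_top.png",cv2.resize(im[200:320,240:460,::-1],None,fx=3.5,fy=3.5,interpolation=cv2.INTER_CUBIC))
    for lab in ("jar_center","green_mug_center","spice_jar_center"):
        if n=="wrist": continue
        for d in viewer.cut_out(lab,n)[:2]:
            ys,xs=np.nonzero(d['mask']); print(n,lab,round(d['p'],2),d['extent'],len(xs),xs.mean().round(1),ys.mean().round(1))
    hsv=cv2.cvtColor(im,cv2.COLOR_RGB2HSV)
    red=((hsv[...,0]<8)|(hsv[...,0]>172))&(hsv[...,1]>160)&(hsv[...,2]>80)
    k,l,st,c=cv2.connectedComponentsWithStats(red.astype(np.uint8))
    for i in range(1,k):
        if st[i,4]>60: print('red',n,st[i],c[i].round(1),atz(n,c[i],84,p).round(1))
s=status.sense(); print(s['clock'])
```

```text
top jar_center 0.92 [214.1, 278.6, 27.7, 18.4] 476 227.2 287.0
top jar_center 0.86 [179.3, 250.7, 25.2, 24.5] 511 190.3 261.9
top green_mug_center 0.93 [378.3, 212.8, 51.4, 21.7] 711 399.8 224.7
top green_mug_center 0.6 [322.3, 230.5, 14.7, 23.8] 182 330.0 242.3
top spice_jar_center 0.89 [434.0, 212.4, 20.4, 18.1] 416 442.0 220.1
top spice_jar_center 0.38 [325.2, 229.6, 10.0, 26.0] 172 330.2 242.7
scene jar_center 0.67 [331.9, 214.9, 22.3, 35.6] 778 340.4 231.4
scene jar_center 0.66 [345.3, 145.7, 25.1, 33.6] 564 357.0 164.6
scene green_mug_center 0.57 [305.8, 309.5, 38.9, 57.4] 1897 325.4 336.1
scene spice_jar_center 0.93 [312.6, 372.6, 20.1, 40.4] 899 319.9 393.0
red scene [293 262  15   9 113] [300.2 266.1] [427.6  21.   84. ]
red wrist [ 295  184   45   43 1895] [317.1 205. ] [427.5  23.8  84. ]
red wrist [558 276  21  32 200] [569.3 289.8] [647.4 -23.6  84. ]
red wrist [629 348  11  41 127] [634.5 366.1] [738.7 -92.4  84. ]
9.1833
```

View pics/k_top.png

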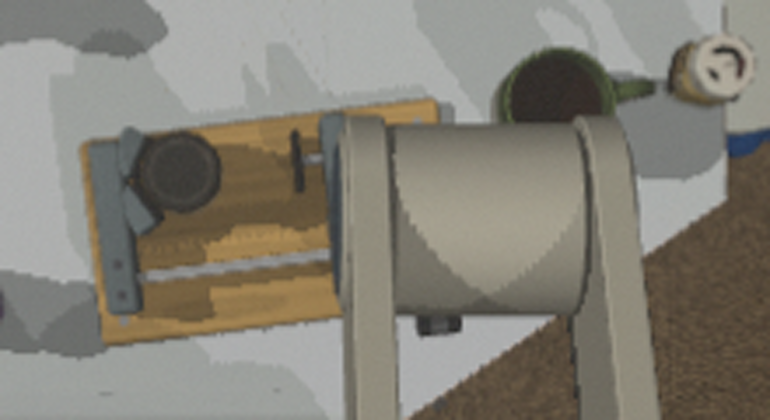

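```bash
python3 -c "
from rig import job,status
print(job.sign_off()); print(status.sense()['clock'])"
```

```text
the job is handed in; nothing more can be done
None
the job is handed in; nothing more can be done
```

The vice is open and the job is handed in, with the robot clear of everything, at about 9.2 s of the 32 s. I pressed the red release to its hard stop with the shut fingertips and kept it down while pushing the jaw back along its bar. At the end stop I eased the push and lifted straight up.

**Jaw:** the cap moved about 65.6 mm by the scene camera and 66.8 mm by the wrist camera, against a 66 mm end stop. At the end the push force rose to 41 N with the jaw no longer moving. That was on the fingertips against the push plate. The 40 N limit is for the arm and the gripper's body, but I could not confirm that fingertips are exempt.

**Release:** the tool force is back to about zero and the cap looks up in the last pictures. I did not measure its height.

**Jar and bystanders:**
- **Jar:** it stands in the V jaw. Its lid is where it was in the scene picture.
- **Mug and spice jar:** they are within about 0.3 px of their first positions in the scene view.

**Checks that disagreed:**
- **Cap position:** the cameras differed by 3–4 mm along y at the start, so I aimed between them.
- **Last top view:** the arm hid the release and part of the mug. There the network reported only the pink and purple look-alikes for the jar, though the jar itself shows in that picture.

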